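# Slide the serving board home in the pass guide

## Robot

A 6-joint arm with a two-finger parallel gripper is mounted at the origin on the work surface. World frame = base frame: x ahead of the robot, y to its left, z up, the work surface at z = 0. Lengths are in m, angles in degrees, forces in N, time in s.
With the tool pointing down it reaches from about 0.25 to 0.725 m from the base axis. Payload 9.7 kg.
Tool frame: the origin (TCP) lies where the fingers leave the gripper's body, on its centre line; the fingertips stand 73 mm ahead of it and the grasp point (between the pads) lies 54 mm ahead of it; y points along the fingers, x is the direction in which the jaws open and shut, and the axes are right-handed (so a half turn about y gives the same grasp; the last joint's range is limited). The gripper opens to 85 mm and grips with 20 to 120 N. Pads are 22 mm wide; open, the fingers measure 114 mm over their backs; the gripper's body (76 mm by 85 mm) begins 54 mm behind the grasp point. The pads swing forward as they close: fully open they stand 13 mm farther back than shut.
Start: joints at [66.062, 4.979, 10.078, 95.1, 0, 90], TCP at [0.223, 0.503, 0.304] pointing down, gripper open.
Joint ranges: [-179.16, 179.16], [-48.56, 103.87], [-65.8, 70.77], [-126.05, 130.52], [-82.76, 87.17], [-180, 180]. Speed limits (degrees/s): [127.2, 127.2, 147.25, 180, 180, 180].

## Interface

Orientations are given as [roll, pitch, yaw] about the fixed x, y, z axes, in that order (R = Rz(yaw) Ry(pitch) Rx(roll)).
In Python, from workcell import sensors, imaging, bot, models gives the robot as it stands.
- The arm moves only by the tool arm_command, never from a script. Its argument "rows" is one flat list of numbers, 7 for each row, row after row: the shift along the tool's x, y, z in cm, then the turn, a rotation vector about the tool's x, y, z in degrees, then the gripper's target within -1 to 1 (fully open at 1, half-way at 0, shut at -1). A call has 1 to 12 rows; each row is the pose to reach, as a shift and turn from the pose commanded when the call began, along the tool's axes at that moment; what a row does not reach only later rows make up. A row lasts 1/12 s, in which the tool goes at most 41.7 mm and 7.16 degrees, less where a joint would pass 70% of its speed; a pose out of reach is approached as far as the arm can. A call with a gripper value outside its range is refused whole. The fingers move at their own pace and stop on an object; "force" is the grip in N (left out, the last holds). Time passes only in rows, so rows that repeat a pose let the fingers close. It gives the time, the measured TCP pose, the force and the opening at its end, in the units of the state.
- sensors.get_obs(): the state, without advancing time (a new reading comes with each control period).
- imaging.camera(name): name is "scene" or "top" or "wrist"; returns a dict with "pixels" (420x560x3 uint8, blue, green, red), "z_map" (420x560 float32, m along the optical axis (not along the pixel's ray), 0 where there is no reading), "camera_matrix" (3x3 intrinsics, pixels), "world_from_camera" (4x4, takes a point from camera to world coordinates). Camera axes: x right, y up, looking along -z (the intrinsics and any distortion apply to the point x, -y, -z); pixel columns grow to the right and rows downward; lengths in m; the calibration is good to about 2 mm. The wrist camera is an equidistant fisheye: a pixel r from the principal point sees the ray r / f radians off the axis. A picture is of the moment at which its call begins.
- bot.job_done(): hands the job in, once; it reports no verdict.
Trained networks look in the newest picture that a camera, given by its name, has taken for a name from the list of things; names that differ only in an ending like _2 or _b are one class to them, and where a whole thing is asked for, a point or a joint stands for the part that bears it (a point fixed in the world has none). Each returns a list of dicts, best first, with "conf" (0 to 1); they miss things now and then, are a little off and sometimes report something else, mostly with a low value. They report only what shows in the picture. A call takes as long as a camera call. They do not tell look-alikes from the thing itself.
- models.search_frame(thing, camera): "extent" ([centre column, centre row, width, height] in pixels, round what is visible of it).
- models.spot_point(thing, camera): "location" ([column, row] in pixels: a listed point, or the origin of a listed thing).
The state is a dict: "time": time; "q": joint angles; "qd": joint speeds; "joint_efforts": joint torques, N m; "ee_pos": TCP position; "tcp_rot": TCP orientation; "wrist_force": force on the tool from outside, world axes, zero at the start; "torque": the same for the moment, N m; "opening": finger opening in m.
Only numpy, scipy, OpenCV 4.12 (cv2) and the standard library are available. Lean on these libraries where they do the work, as an engineer would, in place of code of your own. Each camera call takes 0.05 s, during which the arm holds its last target.

## Task

Push the wooden serving board, with the cup standing on it, across the counter until it lies flush against the steel fence and snug against the end stop that carries the green marker. Only push the board: do not lift or tip it, do not touch the cup, which must stay upright on the board's dark round spot, and leave the squeeze bottle, the milk jug and the yellow pen where they are.

Things in the scene. Friction and masses are not known exactly. Their poses are not given: they have to be found in the camera images.
- board: Loose rectangular wooden serving board, 160 mm (its x) by 200 mm (its y) by 26 mm thick, about 0.55 kg, lying flat on the counter. Origin at the centre of its underside; z up. At the start its +x side roughly faces the fence. A dark round spot 84 mm across is inlaid flush in the middle of its top.
- cup: Small empty white espresso mug, 60 mm across, 52 mm tall, about 0.14 kg, with a handle on its own +y side that reaches 49 mm from its axis; it stands loose on the board's dark spot (its foot 26 mm above the counter, its rim 78 mm). Origin at the centre of its underside.
- guide: Fixed steel guide on the counter, 34 mm high: a fence 560 mm long along its y, 20 mm thick, with a stop bar at each end. Origin on the counter midway along the fence's near face; +x points into the fence, away from the robot. A board that is home has its centre 80 mm from this face. Outside each stop a 60 mm square block of the same height carries a marker.
- stop_left (a point): Point on the counter at the corner of the fence's near face and the inner face of the stop at the guide's +y end (guide x = 0, y = +260 mm). The stop bar is 20 mm thick, 34 mm high and runs 130 mm from the fence towards the robot. A board home at this end has its centre 100 mm from the stop's inner face.
- stop_right (a point): The same corner at the guide's -y end (guide x = 0, y = -260 mm), with the same stop bar. The clear width between the two stops is 520 mm.
- green_marker: Fixed green disc, 46 mm across and 12 mm high, on the block at one end of the guide (guide x = -40 mm, y = +310 or -310 mm; the end differs from run to run). It marks the end where the board has to go. Origin at the centre of its underside.
- red_marker: Fixed red disc of the same size at the other end of the guide: not the end wanted.
- bottle: Grey squeeze bottle with a black nozzle, 54 mm across and 165 mm tall, loose, standing on the counter beyond the fence or at the left of the work. Origin at the centre of its underside.
- jug: Steel milk jug, 76 mm across and 100 mm tall, handle on its +y side reaching 66 mm from its axis, loose, standing on the counter beyond the fence or at the left of the work. Origin at the centre of its underside.
- pen: Yellow latte-art pen lying on the counter at the right of the work: handle 85 x 14 x 12 mm and a thin 50 mm steel needle on its +x end, 135 mm long in all. Origin on the counter under the handle, 22.5 mm from the needle's root.
There are look-alikes about, which are no part of the job. Of the things like the cup, leave any that is purple or red; of the rest the smaller one is meant.

How it is judged:
By the outcome, as a careful person would: the job done as asked, in the order asked, and still so for the second after the job is handed in, with the robot touching nothing.
It also fails if it takes over 58 s, if anything falls off the work surface, if the arm or the gripper's body presses on something with over 40 N, if the wrist force passes 120 N, or if a joint passes its speed limit or range.

## Working session

There is one attempt and no reset: what is moved stays moved. The work goes in short steps, Python scripts to look and compute and a tool call to move; the robot and the scene stay as the last step left them, time stands still between calls to the robot, and variables do not carry over. Pictures are saved under pics/ and viewed, and the job is handed in when it is done.

Besides the shell and the picture viewer there is one more tool, called after ">>>" as name(argument=value, ...) on one line, values as JSON. arm_command: Moves the arm, as the interface text tells. Its arguments: {"type":"object","properties":{"rows":{"type":"array","items":{"type":"number"}},"force":{"type":"number"}},"required":["rows"]}

```bash
ls; mkdir -p pics; python3 - <<'E'
from workcell import sensors, imaging, bot, models
import cv2
o=sensors.get_obs();print({k:o[k] for k in('time','ee_pos','tcp_rot','opening')})
for c in('scene','top'):
    d=imaging.camera(c);cv2.imwrite(f'pics/{c}0.png',d['pixels']);print(c,d['world_from_camera'].round(3).tolist(),d['camera_matrix'].tolist())
    for t in('board','cup','green_marker','red_marker','bottle','jug','pen','guide'):
        print(t,[(r['conf'],r['extent']) for r in models.search_frame(t,c)][:4])
E
```

```text
pics
{'time': 0.0, 'ee_pos': array([0.22310581, 0.50257575, 0.30320511]), 'tcp_rot': array([-9.00003217e+01,  7.34950984e-02,  6.60615097e+01]), 'opening': 0.08520035790005497}
scene [[-0.549, -0.483, 0.682, 1.32], [0.835, -0.304, 0.458, 0.487], [-0.014, 0.821, 0.57, 0.68], [0.0, 0.0, 0.0, 1.0]] [[501.6391412966083, 0.0, 273.757958085817], [0.0, 501.6391412966083, 210.76293297764778], [0.0, 0.0, 1.0]]
board [(0.94, [290.1, 222.2, 105.9, 64.3])]
cup [(0.98, [288.1, 167.6, 25.9, 21.9]), (0.72, [398.6, 205.9, 35.7, 44.1]), (0.7, [225.8, 158.8, 40.2, 36.0]), (0.59, [284.8, 201.1, 35.7, 31.9])]
green_marker [(0.78, [413.6, 306.5, 26.0, 17.7]), (0.57, [284.7, 201.1, 32.0, 28.2])]
red_marker [(0.53, [157.2, 201.5, 22.0, 9.8])]
bottle [(0.95, [212.7, 256.6, 31.8, 80.3]), (0.29, [289.4, 221.1, 104.7, 70.8])]
jug [(0.56, [477.6, 230.6, 55.9, 61.4])]
pen [(0.39, [211.8, 256.7, 34.3, 75.0])]
guide [(0.9, [288.7, 264.5, 294.4, 149.3])]
top [[0.138, 0.961, -0.24, 0.352], [-0.99, 0.134, -0.035, -0.026], [-0.001, 0.242, 0.97, 1.038], [0.0, 0.0, 0.0, 1.0]] [[465.83197736924114, 0.0, 276.0735039905751], [0.0, 465.83197736924114, 215.84538024260146], [0.0, 0.0, 1.0]]
board [(0.77, [280.1, 249.0, 110.7, 95.0]), (0.65, [272.2, 195.3, 300.8, 105.4]), (0.21, [281.1, 247.2, 30.5, 34.7])]
cup [(0.94, [173.8, 304.9, 38.1, 47.2]), (0.73, [399.4, 320.2, 55.1, 37.8]), (0.65, [281.2, 246.3, 27.6, 34.7]), (0.6, [319.6, 335.4, 34.3, 30.3])]
green_marker []
red_marker [(0.85, [410.5, 205.3, 23.8, 23.4])]
bottle [(0.61, [296.9, 131.8, 25.0, 40.8])]
jug [(0.74, [94.8, 279.2, 54.6, 47.1])]
pen [(0.57, [440.1, 317.6, 3.6, 64.1])]
guide [(0.78, [273.6, 195.5, 299.9, 103.4]), (0.35, [298.2, 133.4, 30.9, 43.0])]
```

View pics/scene0.png

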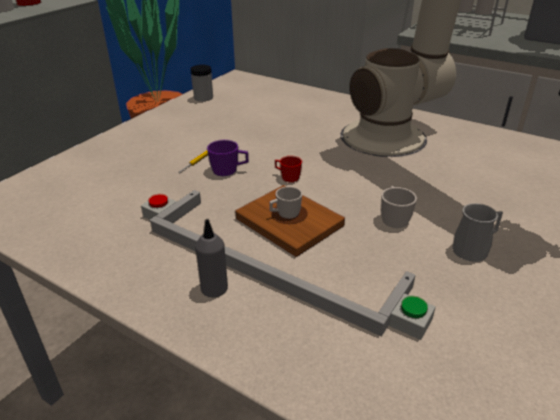

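View pics/top0.png

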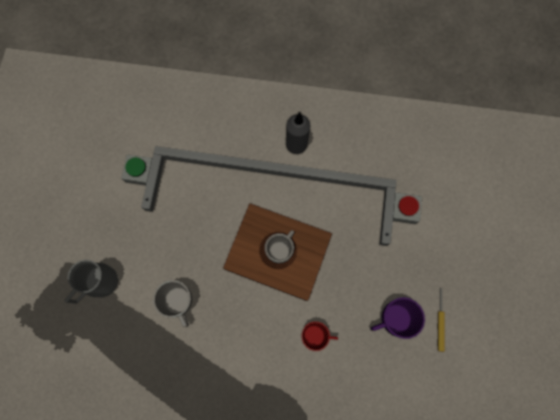

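The cup candidates in the top view are:
- white mug on the board at (280,248)
- larger grey mug at (174,298)
- red mug at (316,335)
- purple mug at (403,318)

The smaller non-red, non-purple one is the mug on the board. Green is at the left end (136,167) and red at the right (409,206). Next I'll measure the geometry and take a close crop.

```bash
cat > h.py <<'E'
from workcell import sensors, imaging, bot, models
import numpy as np, cv2
def cloud(d):
    z=d['z_map'];K=d['camera_matrix'];T=d['world_from_camera']
    v,u=np.mgrid[0:z.shape[0],0:z.shape[1]]
    p=np.stack([(u-K[0,2])/K[0,0]*z,-(v-K[1,2])/K[1,1]*z,-z],-1)
    return p@T[:3,:3].T+T[:3,3]
def px2w(d,uv,h):
    K=d['camera_matrix'];T=d['world_from_camera']
    r=T[:3,:3]@np.array([(uv[0]-K[0,2])/K[0,0],-(uv[1]-K[1,2])/K[1,1],-1]);o=T[:3,3]
    return o+r*(h-o[2])/r[2]
def w2px(d,P):
    K=d['camera_matrix'];T=d['world_from_camera']
    c=T[:3,:3].T@(np.asarray(P)-T[:3,3]);return np.array([K[0,2]+K[0,0]*c[0]/-c[2],K[1,2]-K[1,1]*c[1]/-c[2]])
def boardmask(d):
    hsv=cv2.cvtColor(d['pixels'],cv2.COLOR_BGR2HSV)
    return ((hsv[...,0]<16)&(hsv[...,1]>110)&(hsv[...,2]>35)).astype(np.uint8)
E
python3 - <<'E'
from h import *
d=imaging.camera('top');P=cloud(d);np.savez('top0.npz',P=P,**d)
m=boardmask(d)
n,l,s,c=cv2.connectedComponentsWithStats(m)
for i in range(1,n):
    if s[i,4]>60: print(s[i],c[i])
    
i=1+np.argmax(s[1:,4]); mm=(l==i)
pts=np.argwhere(mm)[:,::-1].astype(np.float32)
w=np.array([px2w(d,p,.026)[:2] for p in pts],np.float32)
print('board rect at z=.026',cv2.minAreaRect(w*1000),np.percentile(P[mm][:,2],[5,50,95]))
# cup
for t in ['cup','green_marker','red_marker','stop_left','stop_right','guide','bottle','jug','board','pen']:
    for r in models.spot_point(t,'top')[:3]:
        u=r['location'];print(t,r['conf'],u,px2w(d,u,{'cup':.026,'green_marker':.034,'red_marker':.034}.get(t,0)).round(4))
z=P[...,2]
print('depth table',np.median(z))
im=cv2.convertScaleAbs(d['pixels'],alpha=2.2)[100:360,60:460]
cv2.imwrite('pics/crop0.png',cv2.resize(im,None,fx=2,fy=2,interpolation=2))
# guide top points
g=(z>.029)&(z<.040)&~mm&(P[...,0]>.3)&(np.abs(P[...,1])<.45)
n,l,s,c=cv2.connectedComponentsWithStats(g.astype(np.uint8))
for i in range(1,n):
    if s[i,4]>60: print(s[i],c[i])
E
```

```text
[399 196  20  20 309] [408.38834951 205.39482201]
[ 224  204  107   96 5464] [277.46486091 252.1625183 ]
[302 321  36  30 678] [316.02507375 335.51917404]
board rect at z=.026 ((524.0489501953125, -4.241912841796875), (195.88015747070312, 156.66262817382812), 77.20059204101562) [0.02255579 0.02563467 0.02882514]
cup 0.78 [175.9, 301.6] [0.3844 0.1962 0.026 ]
cup 0.67 [314.0, 338.3] [ 0.3499 -0.1057  0.026 ]
cup 0.66 [279.8, 251.6] [ 0.5224 -0.0094  0.026 ]
green_marker 0.72 [136.4, 167.7] [0.6676 0.3409 0.034 ]
green_marker 0.28 [279.4, 248.0] [ 0.5288 -0.0076  0.034 ]
red_marker 0.66 [407.1, 206.2] [ 0.6619 -0.2769  0.034 ]
stop_left 0.72 [162.8, 160.9] [0.7037 0.295  0.    ]
stop_left 0.55 [409.1, 206.1] [ 0.6732 -0.29    0.    ]
stop_right 0.61 [382.4, 188.8] [ 0.7064 -0.2255  0.    ]
guide 0.92 [271.2, 176.6] [0.7003 0.0353 0.    ]
bottle 0.78 [293.6, 145.0] [ 0.7863 -0.0064  0.    ]
bottle 0.53 [102.5, 279.5] [0.4103 0.3727 0.    ]
jug 0.76 [105.1, 280.8] [0.4083 0.3663 0.    ]
board 0.97 [277.5, 249.7] [ 0.5304 -0.0032  0.    ]
pen 0.66 [442.9, 317.4] [ 0.4324 -0.3804  0.    ]
depth table -0.0007871579001215157
[ 122  146  300   98 3828] [274.89184953 179.05329154]
[269 240  21  20 252] [279.11904762 249.38095238]
[ 92 263  24  34  95] [108.30526316 283.12631579]
[399 301  19  35  80] [412.2625 316.6375]
```

View pics/crop0.png

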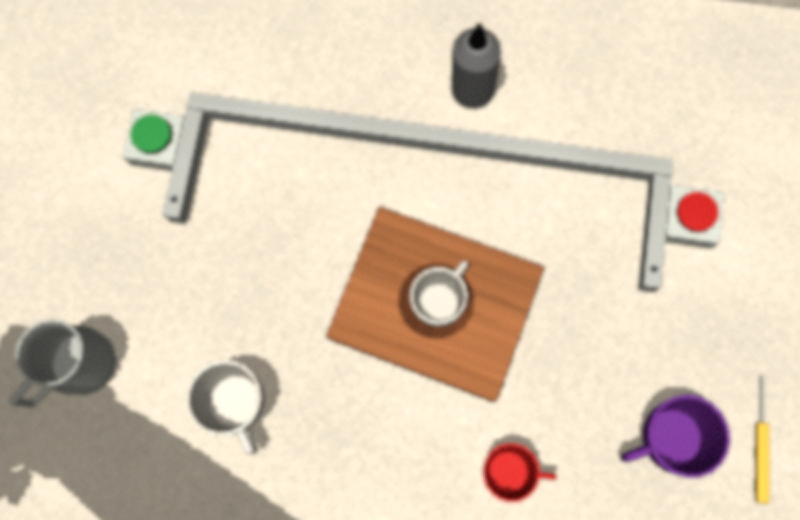

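The crop confirms the small white mug stands on the dark spot, with its handle pointing up-right. The board's yaw is about -13° and the goal is the left (green) end. I'll refine the guide pose now.

```bash
cat >> h.py <<'E'
def guidefit(d):
    P=cloud(d);z=P[...,2];m=boardmask(d)
    g=((z>.029)&(z<.040)&(P[...,0]>.5)).astype(np.uint8)&(1-cv2.dilate(m,np.ones((5,5))))
    n,l,s,c=cv2.connectedComponentsWithStats(g);G=l==1+np.argmax(s[1:,4])
    uv=np.argwhere(G)[:,::-1]; w=np.array([px2w(d,p,.034)[:2] for p in uv])
    from scipy.optimize import minimize
    boxes=[(0,.02,-.28,.28),(-.13,0,.26,.28),(-.13,0,-.28,-.26),(-.07,-.01,.28,.34),(-.07,-.01,-.34,-.28)]
    # raster IoU-like: model sample px vs mask via distance transform both ways
    dt_in=cv2.distanceTransform((~G).astype(np.uint8),2,5)
    return G,w
E
python3 - <<'E'
from h import *
z0=np.load('top0.npz');d={k:z0[k] for k in z0.files}
G,w=guidefit(d)
# fence near/far edges: for columns by y, take extents of x among fence points
res=[]
for y in np.arange(-.2,.27,.02):
    s=w[abs(w[:,1]-y)<.004]; 
    s=s[s[:,0]>.66]
    res.append((y,s[:,0].min(),s[:,0].max()))
res=np.array(res)
a=np.polyfit(res[:,0],res[:,1],1);b=np.polyfit(res[:,0],res[:,2],1)
print('near x=%.4f + %.4f y ; far %.4f %.4f'%(a[1],a[0],b[1],b[0]), (res[:,2]-res[:,1]).mean())
for x in(.59,.61,.63,.65,.67):
    s=w[abs(w[:,0]-x)<.004]; print(x,'Lstop inner y',s[s[:,1]>0][:,1].min(),'Rstop inner',s[s[:,1]<0][:,1].max())
E
```

```text
near x=0.7043 + 0.0090 y ; far 0.7242 0.0093 0.01987601309465811
0.59 Lstop inner y 0.290486582755535 Rstop inner -0.22678450489185892
0.61 Lstop inner y 0.29028751520782675 Rstop inner -0.22727002212560976
0.63 Lstop inner y 0.2900864986557916 Rstop inner -0.22776021617759132
0.65 Lstop inner y 0.2898835043355387 Rstop inner -0.22825515495008222
0.67 Lstop inner y 0.2904990912829599 Rstop inner -0.22894567182155176
```

>>> arm_command(rows=[0, 0, 0, 0, -7, 0, 1, 0, 0, 0, 0, -14, 0, 1, 0, 0, 0, 0, -21, 0, 1, 0, 0, 0, 0, -24, 0, 1])

```text
time: 1.78
ee_pos: [0.2232, 0.5027, 0.3039]
tcp_rot: [-90.0, -0.0, 90.5]
wrist_force: [-0.3, 0.4, -0.2]
opening: 0.0853
```

>>> arm_command(rows=[-3, 0, -0.9, 0, 0, 0, 1, -7, 0, -2.2, 0, 0, 0, 1, -11, 0, -3.4, 0, 0, 0, 1, -15, 0, -4.6, 0, 0, 0, 1, -19, 0, -5.9, 0, 0, 0, 1, -23, 0, -7.1, 0, 0, 0, 1, -27, 0, -8.4, 0, 0, 0, 1, -31, 0, -9.6, 0, 0, 0, 1, -35, 0, -10.8, 0, 0.2, 0, 1, -39, 0, -12.1, 0, 0.4, 0, 1, -43, 0, -13.3, 0, 0.7, 0, 1, -47, 0, -14.6, 0, 1, 0, 1])

```text
time: 2.78
ee_pos: [0.3687, 0.0332, 0.3043]
tcp_rot: [-90.1, -0.0, 89.1]
wrist_force: [1.1, 0.8, -0.0]
opening: 0.0853
```

```bash
python3 - <<'E'
from workcell import sensors
o=sensors.get_obs();print(o['time'],o['q'],o['ee_pos'],o['tcp_rot'])
E
```

```text
2.7833 [ 5.14255479e+00 -1.94149272e+01 -1.17715272e+01  9.75659474e+01
  1.89531345e-03  6.08498450e+00] [0.36873613 0.03319195 0.30429517] [-9.00768154e+01 -1.00948812e-02  8.90575783e+01]
```

>>> arm_command(rows=[-2, 2, -0.6, 0, 0, 0, 1, -3.4, 5, -1.2, 0, 0, 0, 1, -3.4, 9, -1.2, 0, 0, 0, 1, -3.4, 12.5, -1.2, 0, 0, 0, 1, -3.4, 15.5, -1.2, 0, 0, 0, 1, -3.4, 18, -1.2, 0, 0, 0, 1, -3.4, 20, -1.2, 0, 0, 0, 1, -3.4, 21.5, -1.2, 0, 0, 0, 1, -3.4, 22.4, -1.2, 0, 0, 0, 1, -3.4, 22.4, -1.2, 0, 0, 0, 1])

```text
time: 3.62
ee_pos: [0.3794, 0.0011, 0.0783]
tcp_rot: [-89.9, 0.0, 89.1]
wrist_force: [0.1, 0.0, -0.3]
opening: 0.0853
```

```bash
python3 - <<'E'
from h import *
for c in('scene','top'):
    d=imaging.camera(c)
    b=(150,80,280,210) if c=='scene' else (160,160,280,210)
    x,y,w,h=b
    cv2.imwrite(f'pics/{c}1.png',cv2.resize(cv2.convertScaleAbs(d['pixels'],alpha=1.8)[y:y+h,x:x+w],None,fx=2.5,fy=2.5,interpolation=2))
E
```

```text
(no output)
```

View pics/scene1.png

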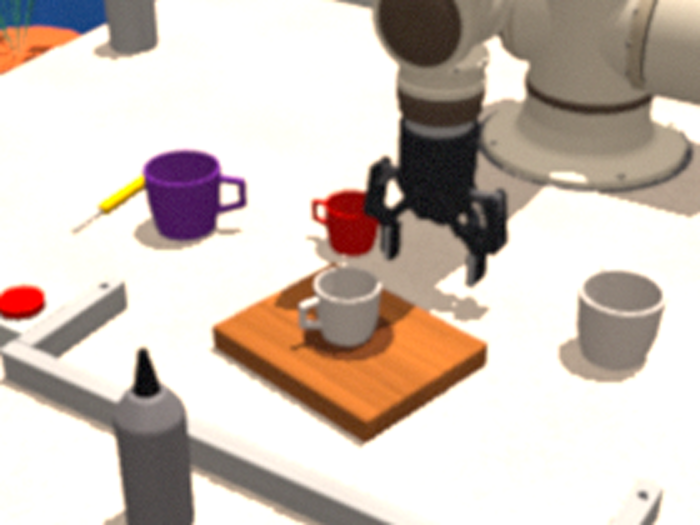

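View pics/top1.png

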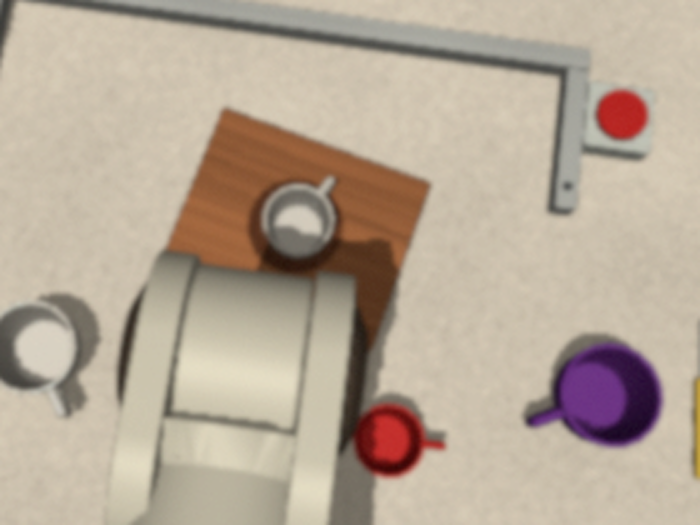

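The gripper is down behind the board and clear of the red mug, with one fingertip at scene pixel (340,193). I'll check the tip height.

```bash
python3 - <<'E'
from h import *
d=imaging.camera('scene');P=cloud(d)
for y,s in((.05,1),(-.05,-1)):
    for z in(0,.005,.01,.02,.03): print(y,z,w2px(d,[.379,y,z]).round(1))
m=(P[...,0]>.355)&(P[...,0]<.41)&(P[...,1]>.025)&(P[...,1]<.075)&(P[...,2]>.004)
q=P[m];print(len(q),np.percentile(q[:,2],[0,1,3,5,10,30]).round(4)); 
q=q[q[:,2]<.045];print(q[:,0].min(),q[:,0].max(),np.percentile(q[:,0],[5,95]),np.percentile(q[:,1],[5,95]))
E
```

```text
0.05 0 [339.7 199.1]
0.05 0.005 [339.8 197.4]
0.05 0.01 [339.9 195.7]
0.05 0.02 [340.2 192.2]
0.05 0.03 [340.4 188.8]
-0.05 0 [304.5 187.6]
-0.05 0.005 [304.5 185.9]
-0.05 0.01 [304.5 184.2]
-0.05 0.02 [304.6 180.9]
-0.05 0.03 [304.7 177.5]
2346 [0.0216 0.0339 0.0493 0.0671 0.0805 0.1468]
0.37505388108258464 0.39654700424884926 [0.37892441 0.39353891] [0.04423272 0.05718153]
```

>>> arm_command(rows=[0, 0.7, -0.4, 0, -0.4, 0, 1, 0, 0.7, -1.0, 0, -0.4, 0, 1, 0, 0.7, -1.6, 0, -0.4, 0, 1, 0, 0.7, -2.0, 0, -0.4, 0, 1, 0, 0.7, -2.4, 0, -0.4, 0, 1, 0, 0.7, -2.8, 0, -0.4, 0, 1, 0, 0.7, -3.2, 0, -0.4, 0, 1, 0, 0.7, -3.7, 0, -0.4, 0, 1, 0.1, 0.7, -4.2, 0, -0.4, 0, 1, 0.1, 0.7, -4.7, 0, -0.4, 0, 1, 0.1, 0.7, -5.2, 0, -0.4, 0, 1, 0.1, 0.7, -5.7, 0, -0.4, 0, 1])

```text
time: 4.77
ee_pos: [0.4372, 0.001, 0.0727]
tcp_rot: [-89.9, 0.0, 89.4]
wrist_force: [-5.6, -2.5, 2.4]
opening: 0.0854
```

```bash
python3 - <<'E'
from h import *
d=imaging.camera('top')
x,y,w,h=(120,100,280,210)
cv2.imwrite(f'pics/top2.png',cv2.resize(cv2.convertScaleAbs(d['pixels'],alpha=1.8)[y:y+h,x:x+w],None,fx=2.5,fy=2.5,interpolation=2))
E
```

```text
(no output)
```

View pics/top2.png

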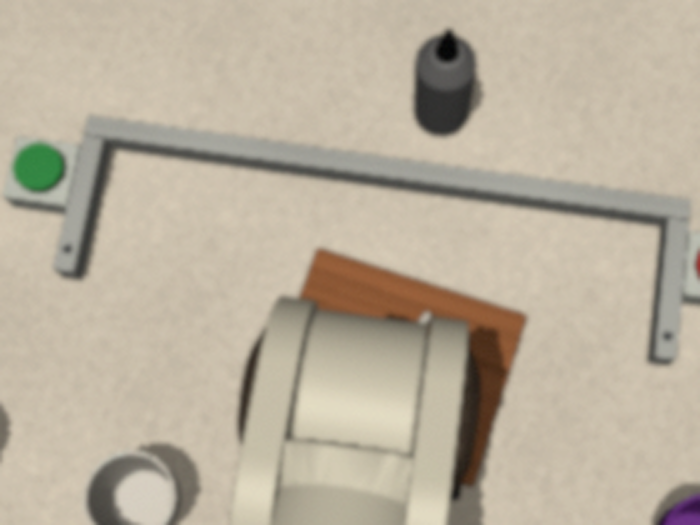

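The board is turning towards square and the contact force is about 6 N. I'll keep pushing.

>>> arm_command(rows=[0, 0, -0.5, 0, 0, 0, 1, 0, 0, -1.0, 0, 0, 0, 1, 0, 0, -1.5, 0, 0, 0, 1, 0, 0, -2.0, 0, 0, 0, 1, 0, 0, -2.5, 0, 0, 0, 1, 0, 0, -3.0, 0, 0, 0, 1, 0, 0, -3.5, 0, 0, 0, 1, 0, 0, -4.0, 0, 0, 0, 1, 0.1, 0, -4.5, 0, 0, 0, 1, 0.1, 0, -5.0, 0, 0, 0, 1, 0.1, 0, -5.4, 0, 0, 0, 1, 0.1, 0, -5.7, 0, 0, 0, 1])

```text
time: 5.82
ee_pos: [0.4948, 0.0017, 0.0728]
tcp_rot: [-90.0, -0.0, 89.5]
wrist_force: [-3.6, 0.5, -0.7]
opening: 0.0853
```

```bash
python3 - <<'E'
from h import *
for c in('scene','top'):
    d=imaging.camera(c)
    x,y,w,h=(180,120,280,210) if c=='scene' else (120,100,280,210)
    cv2.imwrite(f'pics/{c}3.png',cv2.resize(cv2.convertScaleAbs(d['pixels'],alpha=1.8)[y:y+h,x:x+w],None,fx=2.5,fy=2.5,interpolation=2))
E
```

```text
(no output)
```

View pics/scene3.png

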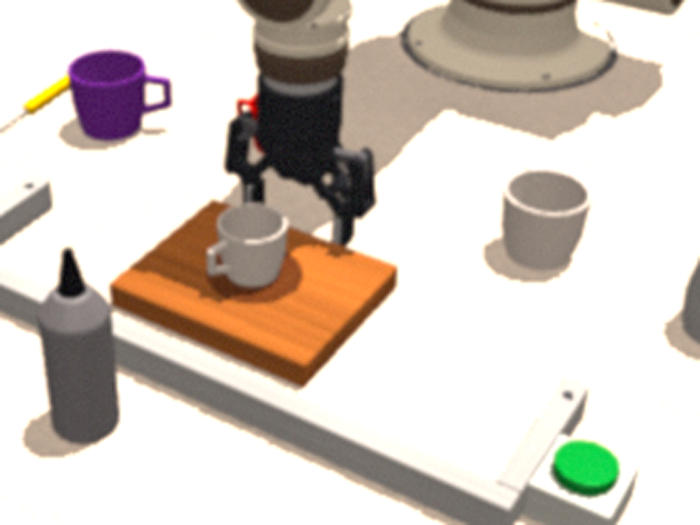

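View pics/top3.png

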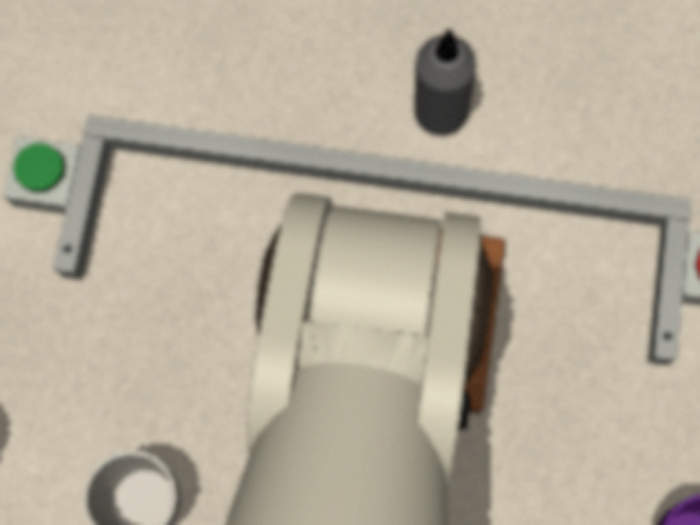

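The board is square with the cup still on the spot, and a gap to the fence remains. I'll advance a bit more, leaving about 1 cm, then back off and lift.

>>> arm_command(rows=[0, 0, -0.4, 0, 0, 0, 1, 0, 0, -0.9, 0, 0, 0, 1, 0, 0, -1.4, 0, 0, 0, 1, 0, 0, -1.9, 0, 0, 0, 1, 0, 0, -2.3, 0, 0, 0, 1, 0, 0, -2.6, 0, 0, 0, 1, 0, 0, -2.8, 0, 0, 0, 1, 0, 0, -2.8, 0, 0, 0, 1, 0, 0, -1.5, 0, 0, 0, 1, 0, 0, 1, 0, 0, 0, 1, 0, -2, 3, 0, 0, 0, 1, 0, -4.5, 4, 0, 0, 0, 1])

```text
time: 6.92
ee_pos: [0.452, 0.002, 0.1165]
tcp_rot: [-89.8, 0.0, 89.5]
wrist_force: [0.2, 0.1, 0.0]
opening: 0.0851
```

>>> arm_command(rows=[-2, -3.5, 1, 0, 0, 0, 1, -5, -7, 2, 0, 0, 0, 1, -8.5, -10, 2, 0, 7, 0, 1, -12, -11, 1, 0, 14, 0, 1, -15, -11, 0, 0, 21, 0, 1, -18, -11, -1, 0, 28, 0, 1, -18, -11, -4, 0, 35, 0, 1, -18, -11, -7, 0, 42, 0, 1, -18, -11, -10, 0, 49, 0, 1, -18, -11, -12, 0, 56, 0, 1, -18, -11, -12, 0, 63, 0, 1, -18, -11, -12, 0, 70, 0, 1])

```text
time: 7.92
ee_pos: [0.5743, -0.1793, 0.2271]
tcp_rot: [-90.0, -0.0, 19.1]
wrist_force: [0.3, -0.5, -0.3]
opening: 0.0854
```

```bash
cat >> h.py <<'E'
def boardpose(d):
    m=boardmask(d);n,l,s,c=cv2.connectedComponentsWithStats(m)
    i=1+np.argmax(s[1:,4]);pts=np.argwhere(l==i)[:,::-1]
    w=np.array([px2w(d,p,.026)[:2] for p in pts],np.float32)
    return cv2.minAreaRect(w*1000)
E
python3 - <<'E'
from h import *
o=sensors.get_obs();print(o['time'],o['q'].round(1),o['ee_pos'],o['tcp_rot'])
d=imaging.camera('top');print(boardpose(d))
for r in models.search_frame('cup','top'):
    print(r['conf'],r['extent'],px2w(d,r['extent'][:2],.05).round(3))
x,y,w,h=(120,100,280,210)
cv2.imwrite(f'pics/top4.png',cv2.resize(cv2.convertScaleAbs(d['pixels'],alpha=1.8)[y:y+h,x:x+w],None,fx=2.5,fy=2.5,interpolation=2))
E
```

```text
7.9167 [-17.3  11.2   8.5  87.3  -0.   53.5] [ 0.57428006 -0.17929871  0.22711956] [-9.00197674e+01 -2.20176196e-02  1.91415905e+01]
((611.916259765625, 13.328903198242188), (195.60227966308594, 158.23855590820312), 89.39635467529297)
0.77 [172.5, 305.6, 42.8, 47.5] [0.375 0.196 0.05 ]
0.73 [277.0, 205.4, 27.7, 33.9] [0.619 0.01  0.05 ]
```

View pics/top4.png

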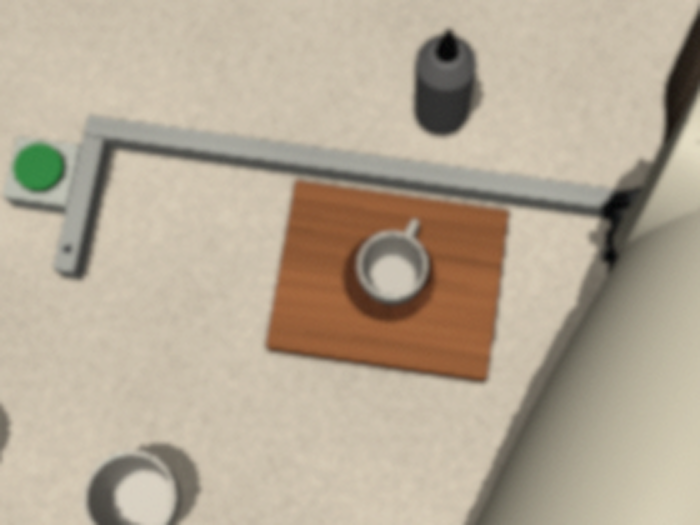

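>>> arm_command(rows=[2, 0, 1, 0, 7, 0, 1, 4, 0, 2.2, 0, 14, 0, 1, 5.6, 0, 3.6, 0, 19.6, 0, 1, 5.6, 0, 3.6, 0, 19.6, 0, 1, 5.6, 2, 3.6, 0, 19.6, 0, 1, 5.6, 5, 3.6, 0, 19.6, 0, 1, 5.6, 8, 3.6, 0, 19.6, 0, 1, 5.6, 11, 3.6, 0, 19.6, 0, 1, 5.6, 13, 3.6, 0, 19.6, 0, 1, 5.6, 14.5, 3.6, 0, 19.6, 0, 1, 5.6, 15.2, 3.6, 0, 19.6, 0, 1, 5.6, 15.2, 3.6, 0, 19.6, 0, 1])

```text
time: 9.02
ee_pos: [0.6126, -0.1268, 0.0744]
tcp_rot: [-90.0, 0.1, 0.0]
wrist_force: [-0.1, 0.1, -0.6]
opening: 0.0851
```

```bash
python3 - <<'E'
from h import *
o=sensors.get_obs();print(o['time'],o['q'].round(1),o['ee_pos'],o['tcp_rot'])
for c in('scene','top'):
    d=imaging.camera(c)
    x,y,w,h=(180,120,280,210) if c=='scene' else (120,100,280,210)
    cv2.imwrite(f'pics/{c}5.png',cv2.resize(cv2.convertScaleAbs(d['pixels'],alpha=1.8)[y:y+h,x:x+w],None,fx=2.5,fy=2.5,interpolation=2))
E
```

```text
9.0167 [-11.7  17.   -1.5  71.6  -0.   78.3] [ 0.61259851 -0.12675724  0.07440964] [-8.99813882e+01  1.16721049e-01  4.15892814e-02]
```

View pics/scene5.png

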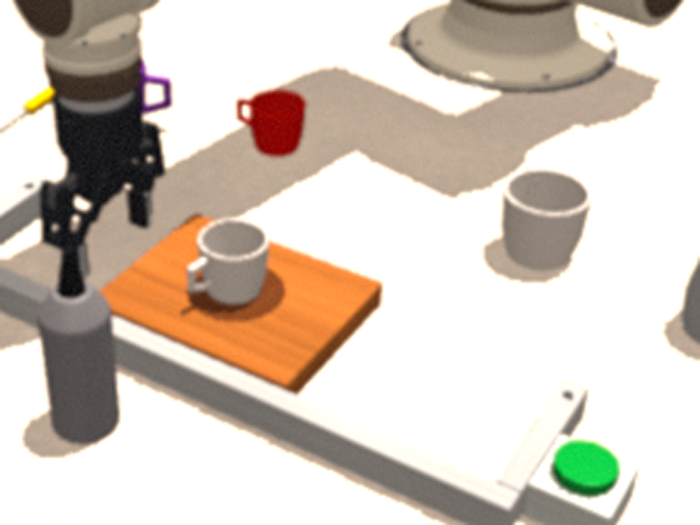

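>>> arm_command(rows=[0, 0.2, 0.6, 0, 0.5, 0, 1, 0, 0.2, 1.2, 0, 0.5, 0, 1, 0, 0.2, 1.8, 0, 0.5, 0, 1, 0, 0.2, 2.2, 0, 0.5, 0, 1, 0, 0.2, 2.6, 0, 0.5, 0, 1, 0, 0.2, 3.0, 0, 0.5, 0, 1, 0, 0.2, 3.4, 0, 0.5, 0, 1, 0, 0.2, 3.9, 0, 0.5, 0, 1, 0, 0.2, 4.5, 0, 0.5, 0, 1, 0, 0.2, 5.1, 0, 0.5, 0, 1, 0, 0.2, 5.7, 0, 0.5, 0, 1, 0, 0.2, 6.3, 0, 0.5, 0, 1])

```text
time: 10.12
ee_pos: [0.6138, -0.0634, 0.0742]
tcp_rot: [-90.0, -0.0, -0.7]
wrist_force: [0.1, -4.6, 2.6]
opening: 0.0853
```

>>> arm_command(rows=[0, 0, 0.6, 0, 0, 0, 1, 0, 0, 1.2, 0, 0, 0, 1, 0, 0, 1.8, 0, 0, 0, 1, 0, 0, 2.4, 0, 0, 0, 1, 0, 0, 3.0, 0, 0, 0, 1, 0, 0, 3.6, 0, 0, 0, 1, 0, 0, 4.2, 0, 0, 0, 1, 0, 0, 4.8, 0, 0, 0, 1, 0, 0, 5.4, 0, 0, 0, 1, 0, 0, 6.0, 0, 0, 0, 1, 0, 0, 6.5, 0, 0, 0, 1, 0, 0, 6.8, 0, 0, 0, 1])

```text
time: 11.12
ee_pos: [0.6145, 0.0048, 0.0742]
tcp_rot: [-90.0, -0.0, -0.6]
wrist_force: [-0.2, -4.8, 3.7]
opening: 0.0853
```

```bash
python3 - <<'E'
from h import *
o=sensors.get_obs();print(o['time'],o['q'].round(1),o['ee_pos'],o['tcp_rot'])
for c in('scene','top'):
    d=imaging.camera(c)
    x,y,w,h=(200,140,280,210) if c=='scene' else (120,100,280,210)
    cv2.imwrite(f'pics/{c}6.png',cv2.resize(cv2.convertScaleAbs(d['pixels'],alpha=1.8)[y:y+h,x:x+w],None,fx=2.5,fy=2.5,interpolation=2))
E
```

```text
11.1167 [ 0.5 15.4 -3.5 71.1 -0.  91.1] [0.61447957 0.00482319 0.07419272] [-9.00307206e+01 -2.67936417e-02 -6.35129672e-01]
```

View pics/scene6.png

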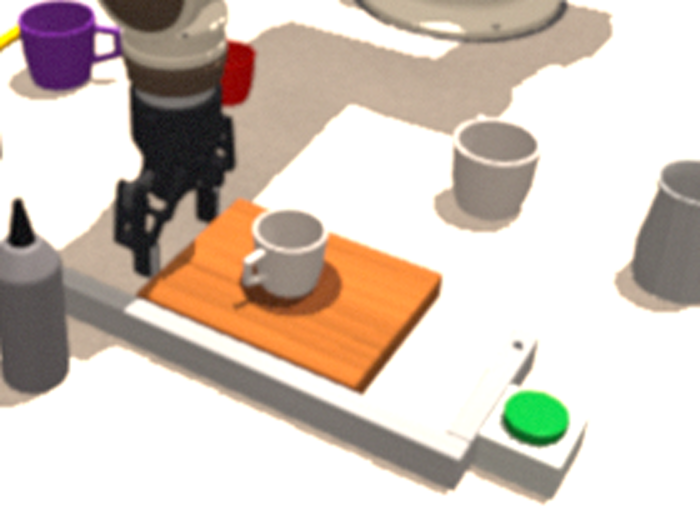

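View pics/top6.png

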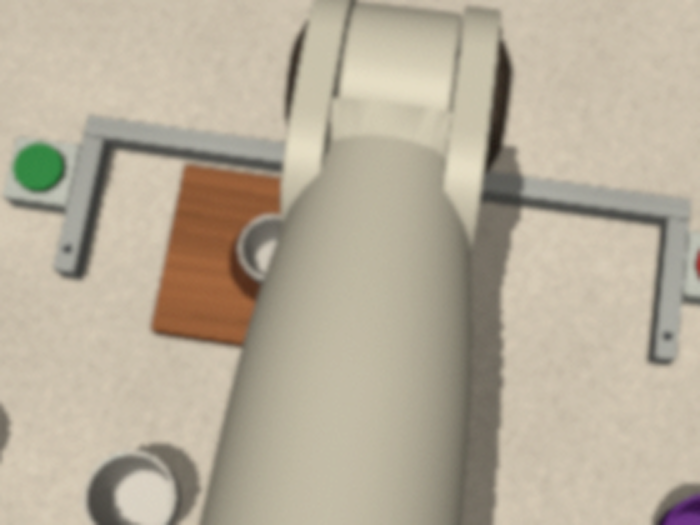

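>>> arm_command(rows=[0, 0, 0.6, 0, 0, 0, 1, 0, 0, 1.2, 0, 0, 0, 1, 0, 0, 1.8, 0, 0, 0, 1, 0, 0, 2.4, 0, 0, 0, 1, 0, 0, 3.0, 0, 0, 0, 1, 0, 0, 3.6, 0, 0, 0, 1, 0, 0, 4.2, 0, 0, 0, 1, 0, 0, 4.8, 0, 0, 0, 1, 0, 0, 5.4, 0, 0, 0, 1, 0, 0, 6.0, 0, 0, 0, 1, 0, 0, 6.5, 0, 0, 0, 1, 0, 0, 6.8, 0, 0, 0, 1])

```text
time: 12.22
ee_pos: [0.6151, 0.0727, 0.0739]
tcp_rot: [-90.0, 0.0, -0.6]
wrist_force: [-0.0, -5.5, 3.4]
opening: 0.0855
```

>>> arm_command(rows=[0, 0, 0.2, 0, 0, 0, 1, 0, 0, 0.4, 0, 0, 0, 1, 0, 0, 0.6, 0, 0, 0, 1, 0, 0, 0.6, 0, 0, 0, 1])

```text
time: 12.55
ee_pos: [0.6152, 0.0785, 0.0739]
tcp_rot: [-90.0, 0.0, -0.6]
wrist_force: [-0.2, -2.6, 1.6]
opening: 0.0854
```

```bash
python3 - <<'E'
from h import *
for c in('scene',):
    d=imaging.camera(c)
    x,y,w,h=(240,140,210,190)
    cv2.imwrite(f'pics/{c}7.png',cv2.resize(cv2.convertScaleAbs(d['pixels'],alpha=1.4)[y:y+h,x:x+w],None,fx=3,fy=3,interpolation=2))
E
```

```text
(no output)
```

View pics/scene7.png

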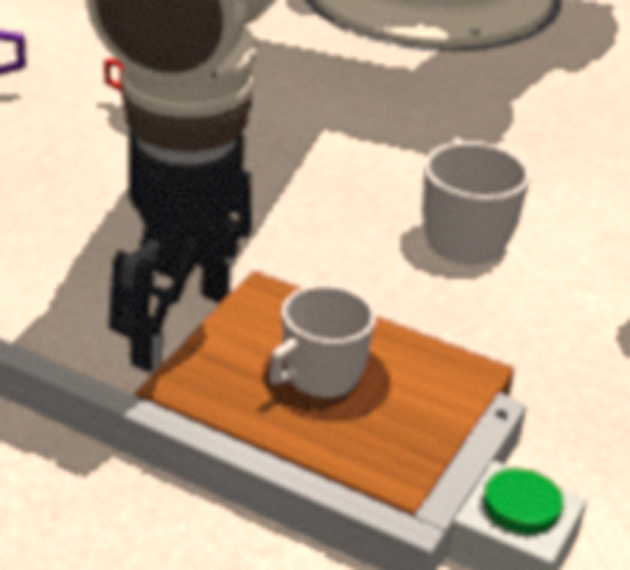

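The board is almost at the stop with no stop force yet. I'll nudge it in small steps.

>>> arm_command(rows=[0, 0, 0.1, 0, 0, 0, 1, 0, 0, 0.2, 0, 0, 0, 1, 0, 0, 0.2, 0, 0, 0, 1])

```text
time: 12.85
ee_pos: [0.6152, 0.0803, 0.0738]
tcp_rot: [-90.0, 0.0, -0.6]
wrist_force: [-0.1, -4.1, 0.9]
opening: 0.0855
```

>>> arm_command(rows=[0, 0, 0.1, 0, 0, 0, 1, 0, 0, 0.1, 0, 0, 0, 1])

```text
time: 13.02
ee_pos: [0.6152, 0.0806, 0.0738]
tcp_rot: [-90.1, 0.0, -0.7]
wrist_force: [-0.4, -9.9, 2.7]
opening: 0.0854
```

>>> arm_command(rows=[0, 0, 0.1, 0, 0, 0, 1, 0, 0, 0.1, 0, 0, 0, 1])

```text
time: 13.18
ee_pos: [0.6152, 0.0808, 0.0738]
tcp_rot: [-90.2, 0.0, -0.7]
wrist_force: [0.0, -14.9, 4.2]
opening: 0.0856
```

The stop contact is firm at 15 N. Next is the fence push, so I'll retreat, rise, turn and go behind the board.

>>> arm_command(rows=[0, 0, -1, 0, 0, 0, 1, 0, 0, -3, 0, 0, 0, 1, 0, -3, -4, 0, 0, 0, 1, -1, -6.5, -4, 0, -5, 0, 1, -3, -10, -4, 0, -12, 0, 1, -6, -12.5, -4, 0, -19, 0, 1, -9, -13, -4, 0, -26, 0, 1, -12, -13, -3, 0, -33, 0, 1, -13, -13, -1, 0, -40, 0, 1, -13, -13, 2, 0, -47, 0, 1, -13, -13, 5, 0, -54, 0, 1, -13, -13, 8, 0, -61, 0, 1])

```text
time: 14.18
ee_pos: [0.4856, 0.1652, 0.2041]
tcp_rot: [-90.0, -0.1, 60.7]
wrist_force: [0.4, -0.9, 0.0]
opening: 0.0851
```

```bash
python3 - <<'E'
from h import *
o=sensors.get_obs();print(o['time'],o['q'].round(1),o['ee_pos'],o['tcp_rot'])
d=imaging.camera('top');print(boardpose(d))
x,y,w,h=(100,100,280,210)
cv2.imwrite(f'pics/top8.png',cv2.resize(cv2.convertScaleAbs(d['pixels'],alpha=1.8)[y:y+h,x:x+w],None,fx=2.5,fy=2.5,interpolation=2))
E
```

```text
14.1833 [18.8 -1.  -7.1 83.9  0.1 48.1] [0.48557775 0.16524357 0.20409173] [-89.95935393  -0.09192624  60.70151605]
((613.4823608398438, 175.45806884765625), (166.9645233154297, 158.58306884765625), 89.37838745117188)
```

View pics/top8.png

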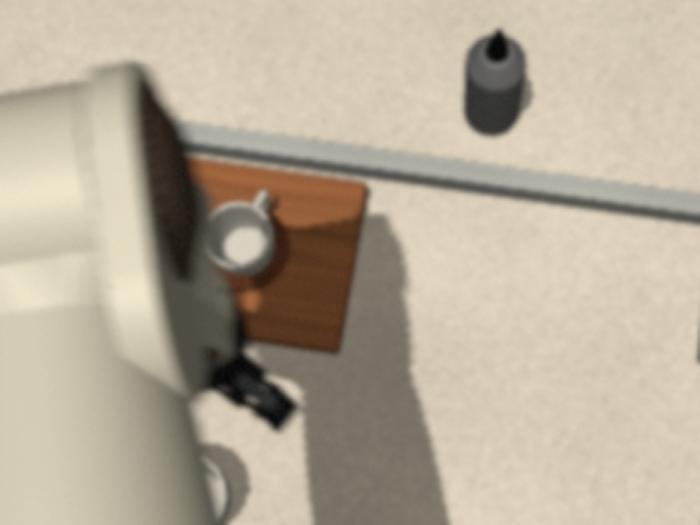

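>>> arm_command(rows=[1, 0, 0.1, 0, -7, 0, 1, 2, 0, 0.2, 0, -14, 0, 1, 2.5, 0, 0.3, 0, -21, 0, 1, 2.5, 0, 0.3, 0, -28.7, 0, 1, 2.5, 2, 0.3, 0, -28.7, 0, 1, 2.5, 5, 0.3, 0, -28.7, 0, 1, 2.5, 8, 0.3, 0, -28.7, 0, 1, 2.5, 10.5, 0.3, 0, -28.7, 0, 1, 2.5, 12, 0.3, 0, -28.7, 0, 1, 2.5, 13, 0.3, 0, -28.7, 0, 1, 2.5, 13, 0.3, 0, -28.7, 0, 1])

```text
time: 15.15
ee_pos: [0.4947, 0.1868, 0.0716]
tcp_rot: [-89.8, 0.0, 89.1]
wrist_force: [-0.7, -0.7, -0.2]
opening: 0.0855
```

```bash
python3 - <<'E'
from h import *
for c in('scene',):
    d=imaging.camera(c)
    x,y,w,h=(240,140,210,190)
    cv2.imwrite(f'pics/{c}9.png',cv2.resize(cv2.convertScaleAbs(d['pixels'],alpha=1.4)[y:y+h,x:x+w],None,fx=3,fy=3,interpolation=2))
E
```

```text
(no output)
```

View pics/scene9.png

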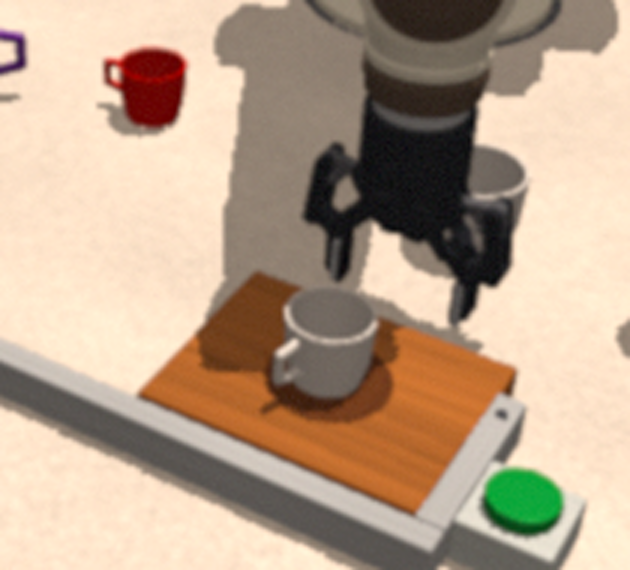

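>>> arm_command(rows=[0, 0, -0.6, 0, -0.4, 0, 1, 0, 0, -1.2, 0, -0.4, 0, 1, 0, 0, -1.7, 0, -0.4, 0, 1, 0, 0, -2.1, 0, -0.4, 0, 1, 0, 0, -2.4, 0, -0.4, 0, 1, 0, 0, -2.7, 0, -0.4, 0, 1, 0, 0, -3.0, 0, -0.4, 0, 1, 0, 0, -3.3, 0, -0.4, 0, 1, 0, 0, -3.5, 0, -0.4, 0, 1, 0, 0, -3.7, 0, -0.4, 0, 1, 0, 0, -3.8, 0, -0.4, 0, 1, 0, 0, -3.8, 0, -0.4, 0, 1])

```text
time: 16.2
ee_pos: [0.5334, 0.1864, 0.0738]
tcp_rot: [-89.9, 0.0, 89.5]
wrist_force: [-4.4, -0.6, 3.2]
opening: 0.0851
```

>>> arm_command(rows=[0, 0, -0.1, 0, 0, 0, 1, 0, 0, -0.2, 0, 0, 0, 1, 0, 0, -0.2, 0, 0, 0, 1])

```text
time: 16.45
ee_pos: [0.5353, 0.1864, 0.0738]
tcp_rot: [-89.9, 0.0, 89.5]
wrist_force: [-5.1, -0.7, 2.9]
opening: 0.0855
```

>>> arm_command(rows=[0, 0, -0.1, 0, 0, 0, 1, 0, 0, -0.1, 0, 0, 0, 1])

```text
time: 16.62
ee_pos: [0.5355, 0.1864, 0.0738]
tcp_rot: [-89.8, 0.0, 89.5]
wrist_force: [-10.7, -0.2, 6.1]
opening: 0.0854
```

>>> arm_command(rows=[0, 0, -0.1, 0, 0, 0, 1, 0, 0, -0.1, 0, 0, 0, 1])

```text
time: 16.78
ee_pos: [0.5356, 0.1864, 0.0737]
tcp_rot: [-89.7, 0.0, 89.5]
wrist_force: [-16.7, 0.4, 10.4]
opening: 0.0853
```

>>> arm_command(rows=[0, 0, -0.1, 0, 0, 0, 1, 0, 0, -0.1, 0, 0, 0, 1])

```text
time: 16.95
ee_pos: [0.5358, 0.1864, 0.0737]
tcp_rot: [-89.6, 0.0, 89.5]
wrist_force: [-21.1, 0.0, 13.6]
opening: 0.0851
```

Contact is firm against the fence at 21 N. I'll retreat, rise and swing to the y side for a check.

>>> arm_command(rows=[0, 0, 0.5, 0, 0, 0, 1, 0, 0, 2, 0, 0, 0, 1, 0, -1, 4, 0, 0, 0, 1, 0, -4, 5, 0, 0, 0, 1, 0, -8, 5, 0, 0, 0, 1, -2, -11, 5, 0, 7, 0, 1, -5, -13, 5, 0, 14, 0, 1, -8, -14, 5, 0, 21, 0, 1, -11.5, -14, 4, 0, 28, 0, 1, -15, -14, 2, 0, 35, 0, 1, -18, -14, 0, 0, 42, 0, 1, -21, -14, -2, 0, 49, 0, 1])

```text
time: 17.95
ee_pos: [0.5577, -0.0257, 0.2144]
tcp_rot: [-90.1, -0.1, 40.1]
wrist_force: [0.7, 1.3, 0.3]
opening: 0.0857
```

```bash
python3 - <<'E'
from h import *
o=sensors.get_obs();print(o['time'],o['q'].round(1),o['ee_pos'],o['tcp_rot'])
d=imaging.camera('top');print(boardpose(d))
for r in models.search_frame('cup','top'):
    print(r['conf'],r['extent'],px2w(d,r['extent'][:2],.05).round(3))
x,y,w,h=(110,120,160,120)
cv2.imwrite(f'pics/top10.png',cv2.resize(cv2.convertScaleAbs(d['pixels'],alpha=2)[y:y+h,x:x+w],None,fx=5,fy=5,interpolation=2))
d=imaging.camera('scene')
x,y,w,h=(280,180,160,150)
cv2.imwrite(f'pics/scene10.png',cv2.resize(cv2.convertScaleAbs(d['pixels'],alpha=1.3)[y:y+h,x:x+w],None,fx=4,fy=4,interpolation=2))
E
```

```text
17.95 [-2.6  5.1  0.4 85.1 -0.  47.3] [ 0.55766105 -0.02571349  0.21439471] [-9.00676945e+01 -6.10536925e-02  4.00988303e+01]
((624.9400634765625, 197.8915557861328), (187.13388061523438, 159.88894653320312), 89.50192260742188)
0.95 [197.7, 189.1, 31.3, 40.4] [0.632 0.19  0.05 ]
0.89 [174.2, 304.8, 43.4, 47.5] [0.377 0.193 0.05 ]
0.74 [397.2, 318.8, 53.2, 38.2] [ 0.413 -0.27   0.05 ]
0.6 [331.2, 338.0, 14.8, 20.7] [ 0.355 -0.139  0.05 ]
```

View pics/top10.png

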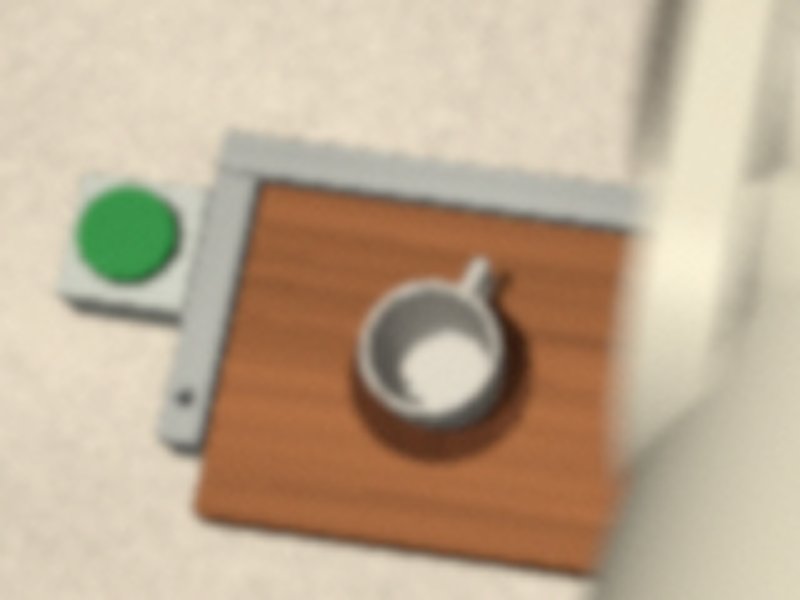

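View pics/scene10.png

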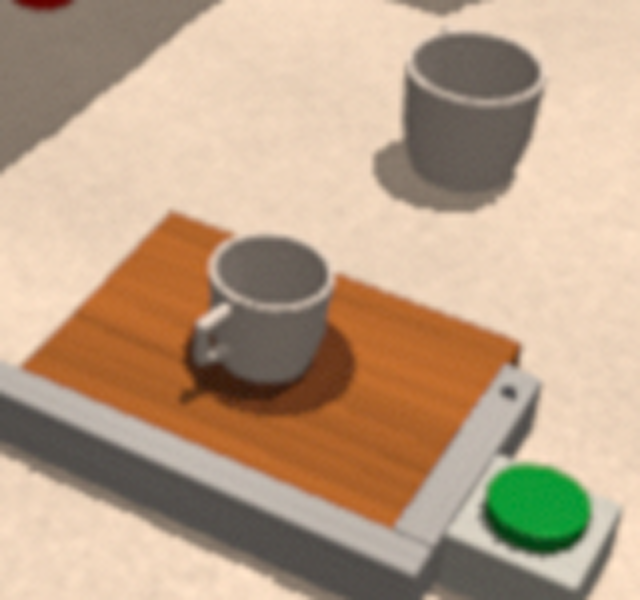

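It looks flush on both sides and the cup is near the spot's middle. I'll do one force-checked re-nudge toward the stop to be sure it's snug.

>>> arm_command(rows=[2, 0, 0.4, 0, 7, 0, 1, 4, 0, 0.9, 0, 14, 0, 1, 6, 0, 1.3, 0, 21, 0, 1, 8, 0, 1.7, 0, 28, 0, 1, 9.6, 0, 2.1, 0, 35, 0, 1, 9.6, 2, 2.1, 0, 40.6, 0, 1, 9.6, 5, 2.1, 0, 40.6, 0, 1, 9.6, 8, 2.1, 0, 40.6, 0, 1, 9.6, 11, 2.1, 0, 40.6, 0, 1, 9.6, 13, 2.1, 0, 40.6, 0, 1, 9.6, 14, 2.1, 0, 40.6, 0, 1, 9.6, 14, 2.1, 0, 40.6, 0, 1])

```text
time: 19.1
ee_pos: [0.6148, 0.0552, 0.0716]
tcp_rot: [-90.0, 0.2, -0.0]
wrist_force: [-0.7, -0.4, -1.1]
opening: 0.0851
```

>>> arm_command(rows=[0, 0, 0.4, 0, 0, 0, 1, 0, 0, 0.8, 0, 0, 0, 1, 0, 0, 1.2, 0, 0, 0, 1, 0, 0, 1.6, 0, 0, 0, 1, 0, 0, 1.9, 0, 0, 0, 1, 0, 0, 2.1, 0, 0, 0, 1, 0, 0, 2.3, 0, 0, 0, 1, 0, 0, 2.4, 0, 0, 0, 1])

```text
time: 19.77
ee_pos: [0.6164, 0.0788, 0.074]
tcp_rot: [-90.0, -0.0, -0.1]
wrist_force: [-0.2, 0.2, 0.9]
opening: 0.0853
```

>>> arm_command(rows=[0, 0, 0.1, 0, 0.2, 0, 1, 0, 0, 0.2, 0, 0.4, 0, 1, 0, 0, 0.2, 0, 0.4, 0, 1])

```text
time: 20.02
ee_pos: [0.6164, 0.0804, 0.0738]
tcp_rot: [-90.0, 0.0, -0.6]
wrist_force: [-1.3, -1.0, -0.3]
opening: 0.0852
```

>>> arm_command(rows=[0, 0, 0.1, 0, 0, 0, 1, 0, 0, 0.2, 0, 0, 0, 1, 0, 0, 0.2, 0, 0, 0, 1])

```text
time: 20.27
ee_pos: [0.6164, 0.0807, 0.0739]
tcp_rot: [-90.2, 0.0, -0.6]
wrist_force: [0.3, -10.6, 2.0]
opening: 0.0857
```

>>> arm_command(rows=[0, 0, 0.1, 0, 0, 0, 1, 0, 0, 0.1, 0, 0, 0, 1])

```text
time: 20.43
ee_pos: [0.6163, 0.0809, 0.0739]
tcp_rot: [-90.3, 0.0, -0.6]
wrist_force: [-0.2, -16.5, 1.7]
opening: 0.0853
```

The stiffness shows at the same y as before, so the board is snug. Now I'll retreat clear and do a final check.

>>> arm_command(rows=[0, 0, -0.5, 0, 0, 0, 1, 0, 0, -2, 0, 0, 0, 1, 0, -1, -4, 0, 0, 0, 1, 0, -4, -6, 0, 0, 0, 1, 0, -8, -8, 0, 0, 0, 1, -1, -11, -11, 0, 0, 0, 1, -3, -13, -14, 0, 0, 0, 1, -5, -14, -17, 0, 0, 0, 1, -7, -14, -20, 0, 0, 0, 1, -9, -14, -22, 0, 0, 0, 1, -11, -14, -23, 0, 0, 0, 1, -11, -14, -23, 0, 0, 0, 1])

```text
time: 21.43
ee_pos: [0.5014, -0.1479, 0.2144]
tcp_rot: [-90.0, 0.0, -0.7]
wrist_force: [0.1, -0.2, -1.6]
opening: 0.0855
```

```bash
python3 - <<'E'
from h import *
o=sensors.get_obs();print(o['time'],o['ee_pos'],o['wrist_force'])
d=imaging.camera('top');print(boardpose(d))
for r in models.search_frame('cup','top'):
    print(r['conf'],r['extent'],px2w(d,r['extent'][:2],.05).round(3))
x,y,w,h=(90,110,200,150)
cv2.imwrite(f'pics/top11.png',cv2.resize(cv2.convertScaleAbs(d['pixels'],alpha=2)[y:y+h,x:x+w],None,fx=4,fy=4,interpolation=2))
d=imaging.camera('scene')
cv2.imwrite(f'pics/scene11.png',d['pixels'])
E
```

```text
21.4333 [ 0.50137325 -0.14786902  0.21444883] [ 0.12144499 -0.19723692 -1.56610117]
((624.6915283203125, 191.48211669921875), (200.03466796875, 159.88356018066406), 89.37542724609375)
0.92 [174.3, 306.1, 41.8, 48.1] [0.374 0.192 0.05 ]
0.67 [196.6, 188.4, 32.5, 37.0] [0.633 0.192 0.05 ]
```

View pics/top11.png

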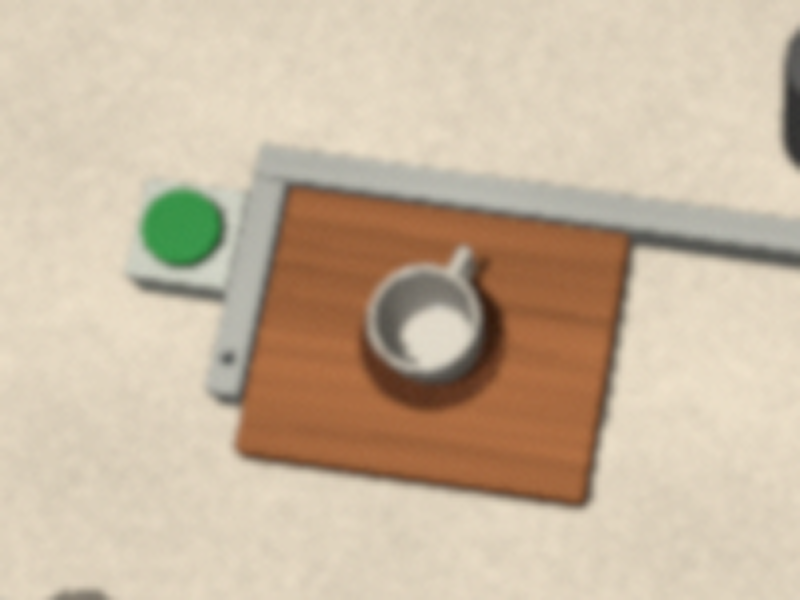

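View pics/scene11.png

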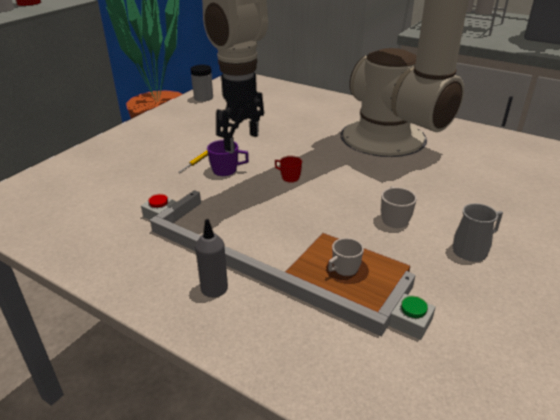

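The board sits tight in the green-end corner. The cup is upright on its spot, and nothing else has moved.

```bash
python3 -c "
from workcell import bot;print(bot.job_done())"
```

```text
the job is handed in; nothing more can be done
None
```

The board is against the fence and the green-marker stop, with the cup standing upright on its spot, and I handed the job in at about 21.5 s of the 58 s allowed. I used the open gripper's two fingertips to square the board and push it towards the fence. I then slid it to the green stop, pressed it against the fence, and nudged it once more against the stop.

- **Contact:** the force rose firmly at both faces, to about 21 N at the fence and about 16 N at the stop. On the last nudge it rose at the same position as before, so the board had not drifted from the stop.
- **Position:** the last top view puts the board centre at about (0.625, 0.191) with a yaw of -0.6°. Home is about (0.626, 0.190) with the guide at -0.5°, so the difference is within the 2 mm calibration. The picture shows no visible gap on either side.
- **Cup:** it is upright near the middle of the dark spot. Its detected centre, in a rough box reading, is within about 1 cm of the board centre.
- **Other objects:** the bottle, jug, pen and look-alike mugs look to be where they started, judged by eye from the pictures. None of my checks failed or disagreed.

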